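# Index and pin the carving turntable

## Task

Turn the carving turntable (its upright wooden post is the handle) until the hole in its lug sits over the hole in the fixed ear below, then take the longer of the two standing pins and push it down through both holes until its collar rests on the lug, and let go. Leave the shorter pin, the mallet, the gouge and the offcut where they are.

Things in the scene. Friction and masses are not known exactly. Their poses are not given: they have to be found in the camera images.
- turntable (a joint): Angle of the turntable top (rad) about its vertical axis. 0 = lug exactly over the ear; it grows counter-clockwise seen from above. It starts between -0.85 and -0.4 and can travel from -1.2 to 0.5. It stays where it is left (friction about 0.15 N m).
- turn_axis (a point): Point on the vertical turning axis, at the upper face of the turntable's plywood disc (disc 240 mm across, 25 mm thick, upper face 110 mm above the bench). On the middle of the disc a half-carved wooden bud is fixed, 88 mm across, rising 68 mm above the disc. Its axes are those of the fixed pedestal: the ear lies along -y, 165 mm from the axis.
- lug_hole (a point): Centre of the through hole, 18 mm across with a 3 mm chamfer, at the upper face of the steel lug that sticks out from the disc's rim and turns with it. The lug is 50 mm wide and 25 mm thick, its upper face level with the disc's (110 mm above the bench); the hole is 165 mm from the turning axis and 25 mm from the lug's end.
- ear_hole (a point): Centre of the through hole, 18 mm across with a 3 mm chamfer, at the upper face of the fixed dark steel ear of the pedestal: 70 x 70 mm, 30 mm thick, upper face 81 mm above the bench (4 mm below the underside of the lug when that is over it), 165 mm from the turning axis. There is free space below the ear down to the bench.
- post_grip (a point): Point to grip on the turntable's upright round wooden post, on its axis: post 26 mm across, 60 mm tall, standing on the disc 95 mm from the turning axis and 0.9 rad counter-clockwise of the lug (seen from above). The point is 40 mm above the disc, 20 mm below the post's top.
- pin_block (a point): Centre of the upper face of the fixed wooden pin block, 160 x 60 mm and 55 mm high, with two upright holes 17 mm across and 40 mm deep, on its x axis at -45 and +45 mm. A pin stands loosely in each; which pin is in which hole varies.
- long_pin_grip (a point): The longer steel pin (0.35 kg), standing upright: middle of its block-shaped grip, on the pin's axis. The grip is 36 mm tall, 30 mm along the pin's x and 24 mm across its flat faces, which look along the pin's y (square to the row of the two pins at the start). Collar's underside 24 mm below this point, tip 114 mm below. It stands 40 mm higher than the shorter pin.
- long_pin_collar (a point): On the long pin's axis, at the underside of its collar (32 mm across, 6 mm thick), which lies right below the grip.
- long_pin_tip (a point): On the long pin's axis, at the tip of its shank. The shank is 16 mm across and 90 mm long below the collar; its lowest 12 mm taper to 10 mm.
- short_pin_grip (a point): The shorter pin, the same but with a shank of 50 mm; middle of its grip, 74 mm above its tip. To be left in the block.
- mallet: Carver's round wooden mallet standing on its head: head 86 mm across and 115 mm tall, handle 28 mm across, top at 225 mm. Origin at the centre of its underside. A bystander.
- gouge: Carving gouge lying on the bench, 230 mm long, 22 mm high, wooden handle to its -x. Origin underneath, where the handle meets the blade. A bystander.
- offcut: Wooden offcut 120 x 60 x 40 mm lying on the bench. Origin at the centre of its underside. A bystander.
Things that resemble listed ones, but are neither listed nor needed, are in the scene too. What is shaped like the part that bears long_pin_grip but turquoise is not meant.

How it is judged:
By the outcome, as a careful person would: the job done as asked, in the order asked, and still so for the second after the job is handed in, with the robot touching nothing.
It also fails if it takes over 67 s, if anything falls off the work surface, if the arm or the gripper's body presses on something with over 40 N, if the wrist force passes 120 N, or if a joint passes its speed limit or range.

## Robot

A 6-joint arm with a two-finger parallel gripper is mounted at the origin on the work surface. World frame = base frame: x ahead of the robot, y to its left, z up, the work surface at z = 0. Lengths are in mm, angles in rad, forces in N, time in s.
With the tool pointing down it reaches from about 250 to 725 mm from the base axis. Payload 9.7 kg.
Tool frame: the origin (TCP) lies midway between the tips of the shut fingers; the grasp point (between the pads) lies 19 mm behind it; z points along the fingers, y is the direction in which the jaws open and shut (so a half turn about z gives the same grasp; the last joint's range is limited). The gripper opens to 85 mm and grips with 20 to 120 N. Pads are 22 mm wide; open, the fingers measure 114 mm over their backs; the gripper's body (76 mm by 85 mm) begins 54 mm behind the grasp point. The pads swing forward as they close: fully open they stand 13 mm farther back than shut.
Start: joints at [-1.163, 0.087, 0.176, 1.66, 0, 1.571], TCP at [218.122, -504.896, 209.784] pointing down, gripper open.
Joint ranges: [-3.13, 3.13], [-0.85, 1.81], [-1.15, 1.24], [-2.2, 2.28], [-1.44, 1.52], [-3.14, 3.14]. Speed limits (rad/s): [2.22, 2.22, 2.57, 3.14, 3.14, 3.14].

## Interface

Orientations are given as [roll, pitch, yaw] about the fixed x, y, z axes, in that order (R = Rz(yaw) Ry(pitch) Rx(roll)).
In Python, from cell import robot gives the robot as it stands.
- The arm moves only by the shell command python3 -m jog 'ROWS' [OPENING]. ROWS is a JSON object of lists of equal length, an entry for each row: "delta_pos": the shift along the tool's x, y, z in m, a list of three; "rotation": the turn, a rotation vector about the tool's x, y, z in degrees, a list of three. In form: {"delta_pos": [[tx, ty, tz], ...], "rotation": [[wx, wy, wz], ...]}. A call has 1 to 12 rows; each row shifts and turns the commanded pose from where the row before left it, along the tool's axes as they then stand; what a row does not reach is not made up. A row lasts 1/10 s, in which the tool goes at most 50 mm and 8.59 degrees, less where a joint would pass 70% of its speed; a pose out of reach is approached as far as the arm can. A call is refused whole if a number of a shift passes 0.05 or a number of a turn 8.59, either way. A call with a gripper value outside its range is refused whole. OPENING is the opening, from 0 (shut) to 1 (fully open), set as the call begins (- or left out, the last holds). The fingers move at their own pace and stop on an object; the grip force is fixed at half the most. Time passes only in rows, so rows that do not move let the fingers close. It gives the time, the measured TCP pose, the force and the opening at its end, in the units of the state.
- robot.get_obs(): the state, without advancing time (a new reading comes with each control period).
- robot.capture(name): name is "scene" or "top" or "wrist"; returns (picture, depth): 400x640x3 uint8, red, green, blue; 400x640 float32, mm along the optical axis (not along the pixel's ray), 0 where there is no reading.
- robot.calibration(name): a dict with "intrinsics" (3x3 intrinsics, pixels), "extrinsics" (4x4, takes a point from camera to world coordinates); the wrist camera has in their place "T_tool_cam" (4x4, takes a point from camera to tool coordinates, whose origin is the TCP and whose axes are the flange's). Camera axes: x right, y down, z forward; pixel columns grow to the right and rows downward; lengths in mm; the calibration is good to about 2 mm. A picture is of the moment at which its call begins: read the wrist's pose just before it. calibration takes no time and is no camera call.
- robot.hand_in(): hands the job in, once; it reports no verdict.
The state is a dict: "time": time; "q": joint angles; "joint_velocities": joint speeds; "joint_torque": joint torques, N m; "eef_pos": TCP position; "tool_rot": TCP orientation; "force": force on the tool from outside, world axes, zero at the start; "wrist_torque": the same for the moment, N m; "opening": finger opening in mm.
Only numpy, scipy, OpenCV 4.12 (cv2) and the standard library are available. Lean on these libraries where they do the work, as an engineer would, in place of code of your own. Each camera call takes 0.05 s, during which the arm holds its last target. There are 200 camera calls.

## Working session

There is one attempt and no reset: what is moved stays moved. The work goes in short steps, Python scripts to look and compute and a shell command to move; the robot and the scene stay as the last step left them, time stands still between calls to the robot, and variables do not carry over. Pictures are saved under pics/ and viewed, about 8 in all and at most 12, crops included, and the job is handed in when it is done.

```bash
ls; mkdir -p pics; python3 - <<'E'
from cell import robot
import cv2,numpy as np
for n in("scene","top"):
    p,d=robot.capture(n); cv2.imwrite(f"pics/{n}0.png",p[:,:,::-1]); np.savez(f"{n}0.npz",p=p,d=d)
    print(robot.calibration(n))
print(robot.calibration("wrist")); print(robot.get_obs())
a=cv2.imread("pics/scene0.png");b=cv2.imread("pics/top0.png")
E
```

```text
pics
{'intrinsics': array([[364.51303632,   0.        , 319.20898653],
       [  0.        , 364.51303632, 196.62889502],
       [  0.        ,   0.        ,   1.        ]]), 'extrinsics': array([[-4.89589175e-01,  4.94549125e-01, -7.18138986e-01,
         1.26872596e+03],
       [ 8.71952426e-01,  2.78802391e-01, -4.02452722e-01,
         3.67373316e+02],
       [ 1.18622452e-03, -8.23219527e-01, -5.67721942e-01,
         6.56251504e+02],
       [ 0.00000000e+00,  0.00000000e+00,  0.00000000e+00,
         1.00000000e+00]])}
{'intrinsics': array([[377.74130173,   0.        , 323.02823405],
       [  0.        , 377.74130173, 202.94273152],
       [  0.        ,   0.        ,   1.        ]]), 'extrinsics': array([[-2.35620037e-02, -9.87585054e-01,  1.55308057e-01,
         4.12331789e+02],
       [-9.99684115e-01,  2.19158857e-02, -1.23030297e-02,
        -2.11579877e+01],
       [ 8.74657464e-03, -1.55548882e-01, -9.87789473e-01,
         1.31693873e+03],
       [ 0.00000000e+00,  0.00000000e+00,  0.00000000e+00,
         1.00000000e+00]])}
{'intrinsics': array([[308.60503323,   0.  
[... 455 characters left out ...]
         1.00000000e+00]])}
{'time': 0.1, 'q': array([-1.16299205e+00,  8.73978168e-02,  1.75229075e-01,  1.65980570e+00,
        2.53723487e-05,  1.57084160e+00]), 'joint_velocities': array([ 0.000955  , -0.00029494,  0.00203731, -0.00084594, -0.00095856,
       -0.00118193]), 'joint_torque': array([-6.25859520e-04, -5.21559978e+01,  4.65654159e+01,  1.59871881e-02,
       -1.93528393e-05, -5.59460958e-07]), 'eef_pos': array([ 218.04358408, -504.68382815,  209.16603172]), 'tool_rot': array([-3.14041454e+00, -2.53189934e-05,  4.07758970e-01]), 'force': array([-0.67449674,  0.50291359,  0.23693717]), 'wrist_torque': array([ 0.01841975, -0.02574462, -0.00825001]), 'opening': 85.19285781978012}
```

View pics/top0.png

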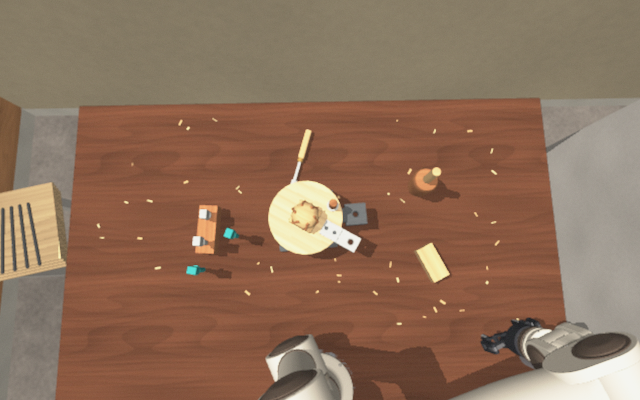

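View pics/scene0.png

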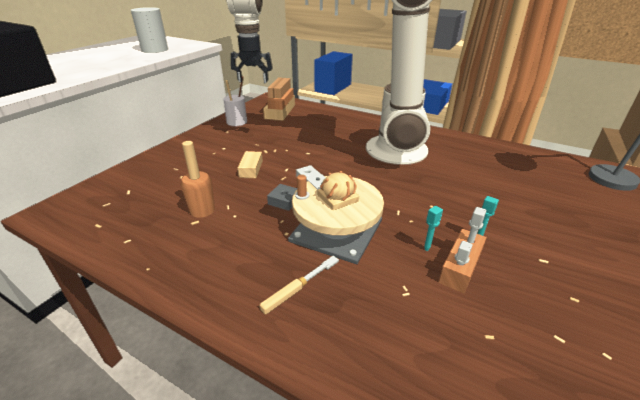

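The top view shows the disc at about (305,217), the lug at (343,237), the post at (333,204) and the ear at (355,214). The two grey pins in the block are at (204,214) and (198,241). The turquoise look-alikes at (230,233) and (193,270) are not meant. In the scene view the pin nearer the robot, at (477,220), stands taller. I'll measure it and confirm it with a crop.

```bash
cat > h.py <<'E'
import numpy as np,cv2
from cell import robot
from scipy.spatial.transform import Rotation as R
def cloud(d,K,T):
    v,u=np.mgrid[:d.shape[0],:d.shape[1]]
    c=np.stack([(u-K[0,2])/K[0,0]*d,(v-K[1,2])/K[1,1]*d,d,np.ones_like(d)],-1)
    w=(c@T.T)[...,:3]; w[d<=0]=np.nan; return w
def ToolT(o):
    T=np.eye(4);T[:3,:3]=R.from_euler('xyz',o['tool_rot']).as_matrix();T[:3,3]=o['eef_pos'];return T
def wrist():
    o=robot.get_obs();p,d=robot.capture('wrist');c=robot.calibration('wrist')
    return p,d,c['intrinsics'],ToolT(o)@c['T_tool_cam'],o
def circ(P):
    A=np.c_[2*P[:,:2],np.ones(len(P))];s=np.linalg.lstsq(A,(P[:,:2]**2).sum(1),rcond=None)[0]
    return s[:2],np.sqrt(s[2]+s[0]**2+s[1]**2)
E
python3 - <<'E'
from h import *
f=np.load('top0.npz');c=robot.calibration('top');p,d=f['p'],f['d'];W=cloud(d,c['intrinsics'],c['extrinsics'])
def box(u0,u1,v0,v1,z0,z1):
    w=W[v0:v1,u0:u1].reshape(-1,3);return w[(w[:,2]>z0)&(w[:,2]<z1)]
print('bench',np.nanmedian(W[300:330,100:240,2]))
for n,b in dict(pinA=(196,212,206,222,85,200),pinB=(190,206,233,249,85,200),block=(190,222,200,258,45,65),post=(326,341,197,211,155,185),lug=(344,366,228,256,95,125),ear=(347,372,200,226,70,90),bud=(285,325,195,232,165,200),disc=(262,345,178,256,100,120),mallet=(405,445,160,195,60,260),tq1=(222,238,226,241,60,250),tq2=(185,202,262,278,60,250)).items():
    P=box(*b); print(n,len(P),np.round(np.median(P,0)),P.min(0).round(),P.max(0).round())
P=box(262,345,178,256,104,116)
# rim circle
v,u=np.mgrid[178:256,262:345];w=W[178:256,262:345]
m=((w[...,2]>102)).astype(np.uint8)
x=cv2.findContours(m,0,1)[0];x=max(x,key=len)[:,0];Q=w[x[:,1],x[:,0]];Q=Q[(Q[:,2]<118)]
for i in range(20):
    ce,r=circ(Q);e=abs(np.hypot(*(Q[:,:2]-ce).T)-r);Q=Q[e<max(2.5,np.percentile(e,96))]
print('disc centre',ce,r,len(Q))
im=p[:,:,::-1]
a=cv2.resize(im[170:270,260:380],None,fx=5,fy=5,interpolation=2)
s=np.load('scene0.npz')['p'][:,:,::-1][190:290,410:510]
s=cv2.resize(s,(240,240),interpolation=2);t=cv2.resize(im[195:285,170:260],(240,240),interpolation=2)
b=np.zeros((500,840,3),np.uint8);b[:,:600]=a;b[:240,600:]=s;b[250:490,600:]=t
cv2.imwrite('pics/c1.png',cv2.resize(b,(798,475)))
E
```

```text
bench 0.5589405169707788
pinA 86 [578. 347. 107.] [563. 338.  86.] [593. 362. 112.]
pinB 116 [489. 350. 146.] [474. 340. 106.] [503. 368. 154.]
block 713 [531. 347.  56.] [455. 319.  45.] [614. 388.  64.]
post 57 [595. -66. 170.] [583. -78. 157.] [607. -57. 175.]
lug 234 [ 481. -121.  111.] [ 446. -155.   96.] [516. -99. 117.]
ear 409 [ 569. -147.   82.] [ 534. -180.   70.] [ 608. -114.   89.]
bud 464 [559.  20. 175.] [520. -16. 165.] [601.  61. 184.]
disc 3653 [548.  18. 111.] [ 442. -101.  100.] [680. 139. 120.]
mallet 622 [ 665. -365.  116.] [ 631. -416.   61.] [ 713. -333.  230.]
tq1 105 [510. 258. 131.] [495. 247.  90.] [529. 277. 139.]
tq2 117 [401. 369. 131.] [385. 357.  61.] [414. 388. 138.]
disc centre [560.1763059   20.82362789] 117.91805589456969 194
```

View pics/c1.png

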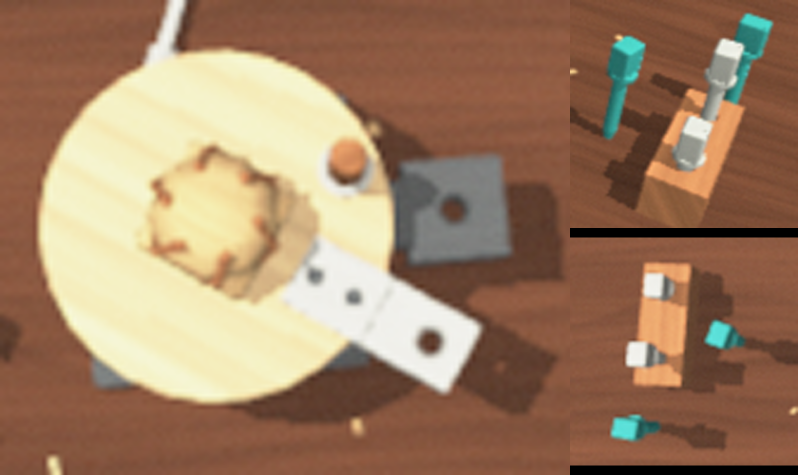

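The crop confirms it. The grey pin at the robot-side end of the block (198,241) has its top near z≈150 mm and the other near 110 mm, so it is the long pin. The turquoise ones stand on the bench. The lug hole is at about (350.5,241.8) and the ear hole at (355.4,214.0).

```bash
cat > h2.py <<'E'
E
python3 - <<'E'
from h import *
c=robot.calibration('top');K,T=c['intrinsics'],c['extrinsics']
def pl(u,v,z):
    r=T[:3,:3]@np.array([(u-K[0,2])/K[0,0],(v-K[1,2])/K[1,1],1]);return T[:3,3]+r*(z-T[2,3])/r[2]
L=pl(350.0,241.3,110);E=pl(354.9,213.5,81);A=np.array([560.2,20.8]);f=np.load('top0.npz')
W=cloud(f['d'],K,T)
for (b,z) in(((326,341,197,211),168),((196,212,206,222),104),((190,206,233,249),144)):
    w=W[b[2]:b[3],b[0]:b[1]].reshape(-1,3);q=w[(w[:,2]>z)&(w[:,2]<z+12)];print(z,len(q),(q.min(0)+q.max(0))/2,q.mean(0))
print(L,E)
for a in(L,E):print(np.hypot(*(a[:2]-A)),np.arctan2(*(a[:2]-A)[::-1]))
E
```

```text
168 46 [596.32345227 -67.68894383 171.95943658] [594.81384231 -67.39572193 171.35003712]
104 59 [578.32685976 349.62849542 108.27741985] [578.16302825 350.41719675 107.72576518]
144 74 [487.84528127 355.94963779 149.0038991 ] [488.14021196 356.24074004 147.57506994]
[ 476.52300571 -119.18241168  110.        ] [ 569.06031495 -140.88542281   81.        ]
163.0856062067971 -2.109572971392492
161.92801218824752 -1.5160513686792874
```

```bash
python3 -m jog '{"delta_pos":[[0,0,-0.02],[0.0433,-0.021,-0.01],[0.0433,-0.021,-0.01],[0.0433,-0.021,0],[0.0433,-0.021,0],[0.0433,-0.021,0],[0.0433,-0.021,0],[0.0433,-0.021,0],[0.0433,-0.021,0],[0.0433,-0.021,0],[0.0433,-0.021,0],[0.0433,-0.021,0]],"rotation":[[0,0,0],[0,0,0],[0,0,0],[0,0,0],[0,0,0],[0,0,0],[0,0,0],[0,0,0],[0,0,0],[0,0,0],[0,0,0],[0,0,0]]}'
python3 -m jog '{"delta_pos":[[0,0,0],[0,0,0],[0,0,0],[0,0,0],[0,0,0],[0,0,0],[0,0,0],[0,0,0],[0,0,0],[0,0,0],[0,0,0],[0,0,0]],"rotation":[[0,0,8.5],[0,0,8.5],[0,0,8.5],[0,0,8.5],[0,0,8.5],[0,0,8.5],[0,0,8.5],[0,0,8.5],[0,0,8.5],[0,0,8.5],[0,0,8.0],[0,0,0]]}'
```

```text
time: 1.3
eef_pos: [564.7, -102.1, 249.5]
tool_rot: [-3.141, 0.0, 0.408]
force: [0.8, -0.9, -0.4]
opening: 85.6
time: 2.5
eef_pos: [427.4, -338.6, 249.8]
tool_rot: [-2.952, 0.096, -0.775]
force: [-1.0, 0.2, 0.6]
opening: 85.2
```

```bash
python3 -c "
from h import *
print(robot.get_obs())"
```

```text
{'time': 2.5, 'q': array([-0.77633881,  0.18921568,  0.35340993,  1.83122449,  0.18997824,
        3.14064035]), 'joint_velocities': array([ 0.07507031, -0.00858036, -0.00308925, -0.01743126,  0.00394822,
        0.00067957]), 'joint_torque': array([-2.66884111e+00, -5.69271076e+01,  4.50673878e+01,  1.42237231e+00,
        6.06869180e-01,  1.88278675e-03]), 'eef_pos': array([ 427.37061483, -338.57524708,  249.79302654]), 'tool_rot': array([-2.95152422,  0.09605404, -0.77539931]), 'force': array([-1.01901357,  0.20936934,  0.60899253]), 'wrist_torque': array([-0.17426547,  0.01003297,  0.01308612]), 'opening': 85.2196232556793}
```

The wrist joint hit its limit (yaw = q1 − q6 + π), so I'll turn the other way and use the equivalent half-turn grasp, yaw ≈ 1.93.

```bash
python3 -m jog '{"delta_pos":[[0,0,0],[0,0,0],[0,0,0],[0,0,0],[0,0,0],[0,0,0],[0,0,0],[0,0,0]],"rotation":[[0,0,-8.5],[0,0,-8.5],[0,0,-8.5],[0,0,-8.5],[0,0,-8.5],[0,0,-8.5],[0,0,-8.5],[0,0,-8.5]]}'
```

```text
time: 3.3
eef_pos: [430.5, -335.0, 250.4]
tool_rot: [-2.983, -0.141, 0.406]
force: [-0.4, -0.6, -1.3]
opening: 85.5
```

```bash
cat >> h.py <<'E'
def goto(pos,yaw,pitchroll=(np.pi,0)):
    o=robot.get_obs();M=R.from_euler('xyz',o['tool_rot']);G=R.from_euler('xyz',[pitchroll[0],pitchroll[1],yaw])
    print('rotvec deg (tool)',((M.inv()*G).as_rotvec(degrees=True)).round(2))
    d=np.array(pos)-o['eef_pos'];print('shift now-frame mm',M.inv().apply(d).round(1),' goal-frame',G.inv().apply(d).round(1),'world',d.round(1),'q',o['q'].round(2))
E
python3 -c "
from h import *
goto([595,-67.5,250],1.93)"
```

```text
rotvec deg (tool) [ -1.13 -13.34 -86.32]
shift now-frame mm [ 254.2 -172.7   64.6]  goal-frame [192.6 248.    0.4] world [164.5 267.5  -0.4] q [-0.77  0.19  0.35  1.83  0.19  1.95]
```

```bash
python3 -m jog '{"delta_pos":[[0,0,0],[0,0,0],[0,0,0],[0,0,0],[0,0,0],[0,0,0],[0,0,0],[0,0,0],[0,0,0],[0,0,0],[0,0,0]],"rotation":[[-0.1,-1.21,-7.85],[-0.1,-1.21,-7.85],[-0.1,-1.21,-7.85],[-0.1,-1.21,-7.85],[-0.1,-1.21,-7.85],[-0.1,-1.21,-7.85],[-0.1,-1.21,-7.85],[-0.1,-1.21,-7.85],[-0.1,-1.21,-7.85],[-0.1,-1.21,-7.85],[-0.1,-1.21,-7.85]]}'
python3 -m jog '{"delta_pos":[[0.024,0.031,0],[0.024,0.031,0],[0.024,0.031,0],[0.024,0.031,0],[0.024,0.031,0],[0.024,0.031,0],[0.024,0.031,0],[0.024,0.031,0],[0,0,0]],"rotation":[[0,0,0],[0,0,0],[0,0,0],[0,0,0],[0,0,0],[0,0,0],[0,0,0],[0,0,0],[0,0,0]]}'
python3 - <<'E'
from h import *
goto([595,-67.5,131],1.93)
p,d,K,T,o=wrist();cv2.imwrite('pics/w1.png',p[:,:,::-1]);np.savez('w1.npz',p=p,d=d,K=K,T=T)
E
```

```text
time: 4.4
eef_pos: [430.6, -334.9, 250.3]
tool_rot: [-3.141, -0.001, 1.93]
force: [-0.2, 0.4, -0.2]
opening: 85.2
time: 5.3
eef_pos: [598.3, -65.3, 249.4]
tool_rot: [-3.14, -0.002, 1.929]
force: [0.3, 0.6, -0.7]
opening: 85.2
rotvec deg (tool) [-0.08 -0.14 -0.09]
shift now-frame mm [ -1.2  -3.7 118.4]  goal-frame [ -0.9  -3.9 118.4] world [  -3.3   -2.2 -118.4] q [-0.11  0.24  0.43  1.76  0.    1.1 ]
```

View pics/w1.png

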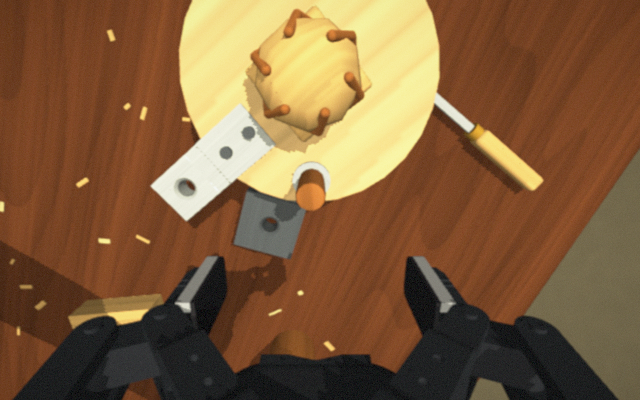

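The wrist view shows the lug hole at (187,187), the ear hole at (270,224) and the post at (311,190), centred between the fingers.

```bash
python3 - <<'E'
from h import *
f=np.load('w1.npz');p,d,K,T=[f[k] for k in'pdKT'];W=cloud(d,K,T)
def pl(u,v,z):
    r=T[:3,:3]@np.array([(u-K[0,2])/K[0,0],(v-K[1,2])/K[1,1],1]);return (T[:3,3]+r*(z-T[2,3])/r[2]).round(1)
g=cv2.cvtColor(p,cv2.COLOR_RGB2GRAY)
def hole(u,v,z,thr):
    m=(g[v-14:v+15,u-14:u+15]<thr).astype(np.uint8);n,l,s,c=cv2.connectedComponentsWithStats(m)
    i=l[14,14];return s[i,4],c[i]+[u-14,v-14],pl(*(c[i]+[u-14,v-14]),z)
print(hole(187,187,108,120),hole(270,224,79,45),g[224,258:284],g[187,174:200])
w=W[160:225,290:335].reshape(-1,3);q=w[(w[:,2]>165)&(w[:,2]<180)];print('post',len(q),(q.min(0)+q.max(0))/2,q.mean(0))
w=W[:240];m=((w[...,2]>104)&(np.mgrid[:240,:640][1]>150)).astype(np.uint8)
x=max(cv2.findContours(m,0,1)[0],key=len)[:,0];x=x[x[:,1]>3];Q=w[x[:,1],x[:,0]];Q=Q[Q[:,2]<118]
for i in range(30):
    ce,r=circ(Q);e=abs(np.hypot(*(Q[:,:2]-ce).T)-r);Q=Q[e<max(1.5,np.percentile(e,95))]
print('disc',ce,r,len(Q),np.median(w[150:180,400:420,2]))
E
```

```text
(np.int32(732), array([187.06830601, 187.40300546]), array([ 478. , -118.1,  108. ])) (np.int32(841), array([270., 224.]), array([ 570.1, -139.7,   79. ])) [105 100  93  83  68  59  60  61  64  67  68  70  67  63  58  55  48  54
  48  68  83  98 112 109 111 111] [205 189 190 171 134 110 112 117 117 120 124 127 128 124 108  84  64  60
  56  58  94 153 201 228 237 239]
post 678 [593.65788795 -64.7080101  168.35895568] [593.39106997 -64.25176778 168.47451666]
disc [558.96658096  23.11692303] 118.25095287042357 430 nan
```

```bash
python3 -m jog '{"delta_pos":[[0.0015,-0.004,0.01],[0,0,0.025],[0,0,0.025],[0,0,0.025],[0,0,0.025],[0,0,0.008],[0,0,0]],"rotation":[[0,0,-1],[0,0,0],[0,0,0],[0,0,0],[0,0,0],[0,0,0],[0,0,0]]}'
python3 -m jog '{"delta_pos":[[0,0,0],[0,0,0],[0,0,0],[0,0,0],[0,0,0],[0,0,0],[0,0,0],[0,0,0],[0,0,0],[0,0,0]],"rotation":[[0,0,0],[0,0,0],[0,0,0],[0,0,0],[0,0,0],[0,0,0],[0,0,0],[0,0,0],[0,0,0],[0,0,0]]}' 0
python3 -c "
from h import *
print(robot.get_obs()['wrist_torque'])
goto([594,-65,131],1.95)"
```

```text
time: 6.05
eef_pos: [591.3, -69.8, 131.9]
tool_rot: [-3.139, -0.002, 1.941]
force: [-0.5, 0.5, -0.3]
opening: 85.4
time: 7.05
eef_pos: [592.8, -69.5, 133.9]
tool_rot: [3.14, -0.0, 1.941]
force: [0.2, 0.2, 5.9]
opening: 23.7
[ 0.00819847 -0.05092254 -0.02193877]
rotvec deg (tool) [ 0.07 -0.   -0.51]
shift now-frame mm [3.8 2.7 2.9]  goal-frame [3.7 2.7 2.9] world [ 1.2  4.5 -2.9] q [-0.12  0.18  0.14  1.52  0.    1.08]
```

```bash
python3 -m jog '{"delta_pos":[[0.0001,0.0048,0],[0.0001,0.0048,0],[0.0001,0.0048,0],[0.0001,0.0048,0],[0.0001,0.0048,0],[0.0001,0.0048,0],[0.0001,0.0048,0],[0.0001,0.0048,0],[0.0001,0.0048,0],[0.0001,0.0048,0],[0.0001,0.0048,0],[0.0001,0.0048,0]],"rotation":[[0,0,-2.8],[0,0,-2.8],[0,0,-2.8],[0,0,-2.8],[0,0,-2.8],[0,0,-2.8],[0,0,-2.8],[0,0,-2.8],[0,0,-2.8],[0,0,-2.8],[0,0,-2.8],[0,0,-2.8]]}'
python3 - <<'E'
from h import *
p,d,K,T,o=wrist();cv2.imwrite('pics/w2.png',p[:,:,::-1]);np.savez('w2.npz',p=p,d=d,K=K,T=T);print(o['eef_pos'],o['tool_rot'],o['force'],o['wrist_torque'])
p,d=robot.capture('top');cv2.imwrite('pics/t2.png',cv2.resize(p[180:250,300:400,::-1],(400,280),interpolation=2));np.savez('t2.npz',p=p,d=d)
a=cv2.imread('pics/w2.png');b=np.zeros((400,800,3),np.uint8);b[:256,:400]=cv2.resize(a,(400,250))[:256] if 0 else 0
b[:250,:400]=cv2.resize(a,(400,250));b[:280,400:]=cv2.imread('pics/t2.png');cv2.imwrite('pics/m2.png',b[:280])
E
```

```text
time: 8.25
eef_pos: [638.4, -35.4, 133.9]
tool_rot: [3.141, 0.002, 2.529]
force: [3.3, -4.3, 4.0]
opening: 23.6
[638.38343104 -35.42062443 133.94150306] [3.14111042e+00 2.32587625e-03 2.52871649e+00] [ 3.29010368 -4.34763226  3.96820702] [-0.85645028 -0.69191808 -0.00191914]
```

View pics/m2.png

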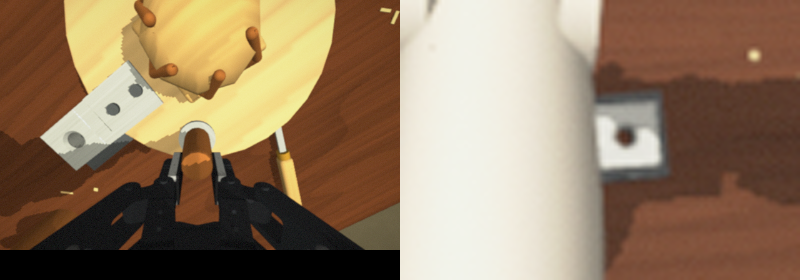

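```bash
python3 -m jog '{"delta_pos":[[0,0,0],[0,0,0],[0,0,0],[0,0,0],[0,0,0],[0,0,0],[0,0,-0.02],[0,0,-0.025],[0,0,-0.025],[0,0,-0.025],[0,0,0]],"rotation":[[0,0,0],[0,0,0],[0,0,0],[0,0,0],[0,0,0],[0,0,0],[0,0,0],[0,0,0],[0,0,0],[0,0,0],[0,0,0]]}' 1
python3 -m jog '{"delta_pos":[[0,0,0],[0,0,0],[0,0,0],[0,0,0],[0,0,0],[0.0136,0.021,0],[0.0136,0.021,0],[0.0136,0.021,0],[0.0136,0.021,0],[0.0136,0.021,0],[0,0,0]],"rotation":[[0,0,-7],[0,0,-7],[0,0,-7],[0,0,-7],[0,0,-7],[0,0,0],[0,0,0],[0,0,0],[0,0,0],[0,0,0],[0,0,0]]}'
python3 - <<'E'
from h import *
p,d,K,T,o=wrist();np.savez('w3.npz',p=p,d=d,K=K,T=T);print(o['eef_pos'],o['tool_rot'],o['force'])
cv2.imwrite('pics/w3.png',cv2.resize(p[80:320,180:460,::-1],None,fx=2.5,fy=2.5,interpolation=2))
E
```

```text
time: 9.45
eef_pos: [638.1, -34.8, 231.6]
tool_rot: [3.139, 0.003, 2.527]
force: [0.6, 0.5, 0.0]
opening: 85.7
time: 10.55
eef_pos: [568.3, 72.4, 227.8]
tool_rot: [3.14, -0.001, 3.141]
force: [0.3, 0.1, 0.4]
opening: 85.5
[568.26063255  72.43333974 227.81402593] [ 3.14041908e+00 -1.27475347e-03  3.14059129e+00] [0.27297791 0.11966221 0.41512412]
```

View pics/w3.png

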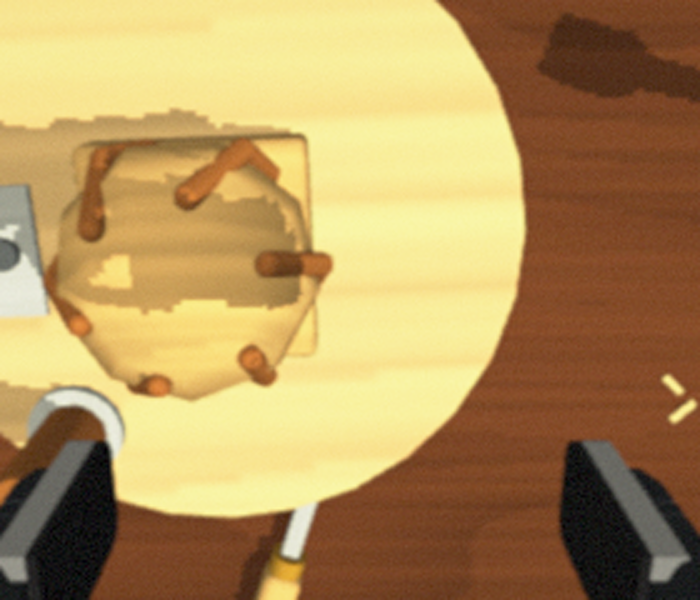

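I moved the wrong way along y: at yaw π, tool +y is world +y. Nothing was touched. I'll move back over the ear.

```bash
python3 -m jog '{"delta_pos":[[0,-0.0427,0],[0,-0.0427,0],[0,-0.0427,0],[0,-0.0427,0],[0,-0.0427,0],[0,0,0],[0,0,0]],"rotation":[[0,0,0],[0,0,0],[0,0,0],[0,0,0],[0,0,0],[0,0,0],[0,0,0]]}'
python3 - <<'E'
from h import *
p,d,K,T,o=wrist();np.savez('w3.npz',p=p,d=d,K=K,T=T);print(o['eef_pos'],o['tool_rot'],o['force'])
cv2.imwrite('pics/w4.png',cv2.resize(p[100:300,210:430,::-1],None,fx=3,fy=3,interpolation=2))
E
```

```text
time: 11.3
eef_pos: [568.7, -144.7, 226.9]
tool_rot: [3.141, -0.002, 3.135]
force: [0.2, 0.6, -1.4]
opening: 85.3
[ 568.72030588 -144.71629221  226.93105395] [ 3.14059935e+00 -1.91632239e-03  3.13536005e+00] [ 0.1650486   0.55444593 -1.41453192]
```

View pics/w4.png

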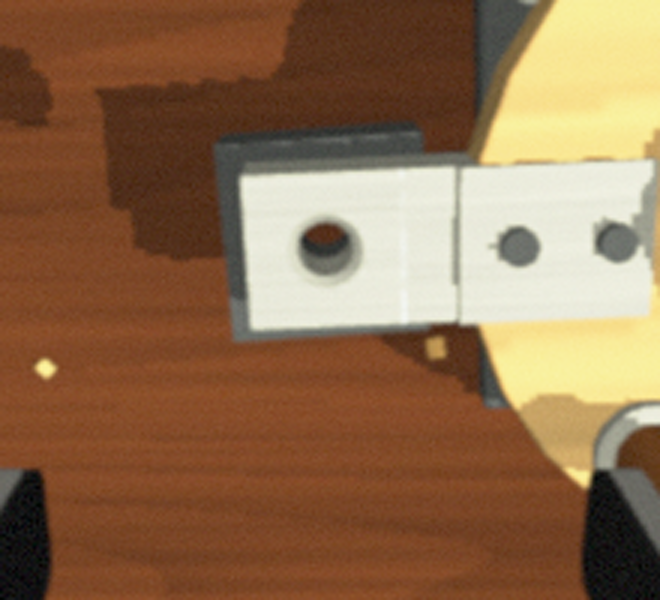

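The lug now covers the ear with its hole at crop (328,250). I'll compute the remaining offset from corner pixels of the lug and the ear.

```bash
python3 - <<'E'
from h import *
f=np.load('w3.npz');K,T=f['K'],f['T']
def pl(c,z):
    u,v=np.array(c)/3+[210,100];u-=.33;v-=.33
    r=T[:3,:3]@np.array([(u-K[0,2])/K[0,0],(v-K[1,2])/K[1,1],1]);return (T[:3,3]+r*(z-T[2,3])/r[2])[:2]
h=pl((328,248),109)
l1,l2=pl((240,177),110),pl((250,332),110);e1,e2=pl((217,143),81),pl((235,341),81)
print('hole',h,'lug',l1,l2,'ear',e1,e2, np.linalg.norm(l1-l2),np.linalg.norm(e1-e2))
n=lambda a,b:(lambda v:np.array([v[1],-v[0]])/np.linalg.norm(v))(b-a)
nl,ne=n(l1,l2),n(e1,e2)
if nl[1]<0:nl=-nl
if ne[1]<0:ne=-ne
print('lug hole',(l1+l2)/2+25*nl,'ear hole',(e1+e2)/2+35*ne,'angles',np.arctan2(*nl[::-1]),np.arctan2(*ne[::-1]))
# long edges of lug
a,b=pl((465,165),110),pl((240,176),110);print('lug long edge dir',np.arctan2(*(a-b)[::-1]))
a,b=pl((455,325),110),pl((250,332),110);print(np.arctan2(*(a-b)[::-1]))
a,b=pl((417,126),81),pl((217,143),81);print('ear',np.arctan2(*(a-b)[::-1]))
p=f['p']
W=cloud(f['d'],K,T);print(np.nanmedian(W[170:200,345:355,2]))
E
```

```text
hole [ 564.71403024 -140.89996972] lug [ 541.89445599 -167.70819262] [ 592.2042876  -166.08039002] ear [ 535.76758316 -177.42447721] [ 606.12239577 -173.77138197] 50.336158948258095 70.44959022166339
lug hole [ 566.24090596 -141.90736708] ear hole [ 569.13009838 -140.64501597] angles 1.603140599524142 1.6226736238831028
lug long edge dir 1.6134322952849103
1.6004263262295861
ear 1.6485889050772338
108.84257567224682
```

The lug is still about 0.02 rad short: lug hole x ≈ 565.5, ear hole x ≈ 569. I'll re-grip the post about 2 mm further along and correct.

```bash
python3 -m jog '{"delta_pos":[[0,0,0],[0,0,0],[0,0,0],[0,0,0],[0,0,0],[0.001,0.0438,0],[0.001,0.0438,0],[0.001,0.0438,0],[0,0,0],[0,0,0]],"rotation":[[0,0,6.7],[0,0,6.7],[0,0,6.7],[0,0,6.7],[0,0,6.7],[0,0,0],[0,0,0],[0,0,0],[0,0,0],[0,0,0]]}'
python3 -c "
from h import *
goto([639.6,-33.7,134],2.55)"
```

```text
time: 12.35
eef_pos: [639.4, -30.0, 227.1]
tool_rot: [-3.141, -0.002, 2.557]
force: [-0.9, -1.2, -0.2]
opening: 85.7
rotvec deg (tool) [-0.04 -0.12  0.4 ]
shift now-frame mm [-2.4 -2.9 93.1]  goal-frame [-2.2 -3.  93.1] world [  0.2  -3.7 -93.1] q [-0.05  0.33  0.49  1.74  0.    0.54]
```

```bash
python3 -m jog '{"delta_pos":[[-0.002,-0.003,0.01],[0,0,0.025],[0,0,0.025],[0,0,0.025],[0,0,0.008],[0,0,0],[0,0,0]],"rotation":[[0,0,0],[0,0,0],[0,0,0],[0,0,0],[0,0,0],[0,0,0],[0,0,0]]}'
python3 -c "
from h import *
goto([639.6,-33.7,134],2.55)"
```

```text
time: 13.05
eef_pos: [639.3, -36.1, 136.0]
tool_rot: [3.141, -0.0, 2.553]
force: [-0.3, -0.5, 0.8]
opening: 85.3
rotvec deg (tool) [ 0.04 -0.    0.17]
shift now-frame mm [1.  2.2 2. ]  goal-frame [1.  2.2 2. ] world [ 0.3  2.4 -2. ] q [-0.06  0.29  0.27  1.55  0.    0.53]
```

```bash
python3 -m jog '{"delta_pos":[[0,0.002,0],[0,0,0],[0,0,0],[0,0,0],[0,0,0],[0,0,0],[0,0,0],[0,0,0],[0,0,0],[0,0,0]],"rotation":[[0,0,0],[0,0,0],[0,0,0],[0,0,0],[0,0,0],[0,0,0],[0,0,0],[0,0,0],[0,0,0],[0,0,0]]}' 0
python3 -c "
from h import *
goto([639.6,-33.7,134],2.55)"
```

```text
time: 14.05
eef_pos: [640.5, -33.9, 135.4]
tool_rot: [3.141, -0.0, 2.554]
force: [0.8, 0.0, 5.9]
opening: 23.2
rotvec deg (tool) [ 0.03 -0.01  0.21]
shift now-frame mm [ 0.9 -0.3  1.4]  goal-frame [ 0.9 -0.3  1.4] world [-0.9  0.2 -1.4] q [-0.05  0.29  0.27  1.55  0.    0.53]
```

```bash
python3 -m jog '{"delta_pos":[[0,0,0],[0,0,0],[0,0,0],[0,0,0],[0,0,0],[0,0,0],[0,0,-0.02],[0,0,-0.025],[0,0,-0.025],[0,0,-0.025],[0,0,0]],"rotation":[[0,0,0],[0,0,0],[0,0,0],[0,0,0],[0,0,0],[0,0,0],[0,0,0],[0,0,0],[0,0,0],[0,0,0],[0,0,0]]}' 1
python3 -m jog '{"delta_pos":[[0,-0.0438,0],[0,-0.0438,0],[0,-0.0438,0],[0,0,0],[0,0,0],[0,0,0],[0,0,0],[0,0,0],[0,0,0],[0,0,0]],"rotation":[[0,0,0],[0,0,0],[0,0,0],[0,0,-6.7],[0,0,-6.7],[0,0,-6.7],[0,0,-6.7],[0,0,-6.7],[0,0,0],[0,0,0]]}'
python3 - <<'E'
from h import *
p,d,K,T,o=wrist();np.savez('w5.npz',p=p,d=d,K=K,T=T);print(o['eef_pos'],o['tool_rot'],o['force'])
cv2.imwrite('pics/w5.png',cv2.resize(p[100:260,250:410,::-1],None,fx=3.75,fy=3.75,interpolation=2))
E
```

```text
time: 15.15
eef_pos: [641.3, -33.9, 233.6]
tool_rot: [3.139, 0.003, 2.554]
force: [0.2, -0.2, 1.2]
opening: 85.4
time: 16.15
eef_pos: [567.4, -143.2, 229.3]
tool_rot: [3.141, -0.002, 3.135]
force: [-0.6, -0.3, 0.4]
opening: 85.6
[ 567.35675579 -143.23003584  229.25272094] [ 3.14073953e+00 -1.50667180e-03  3.13486792e+00] [-0.61554151 -0.28516751  0.44095683]
```

View pics/w5.png

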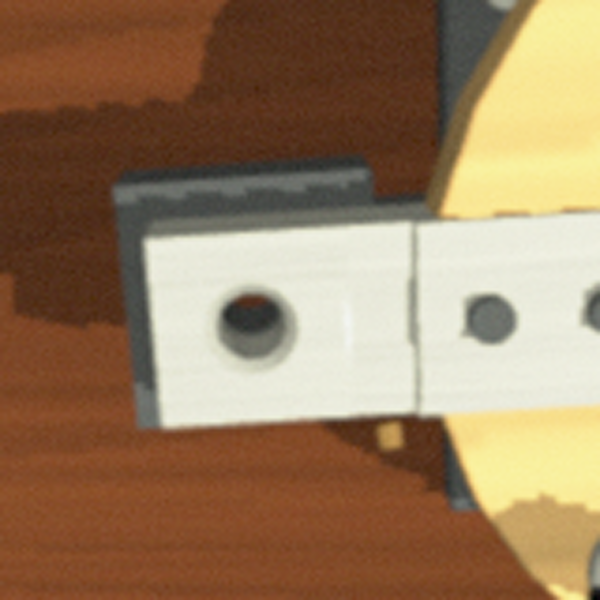

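```bash
python3 - <<'E'
from h import *
f=np.load('w5.npz');K,T=f['K'],f['T']
def pl(c,z):
    u,v=np.array(c)/3.75+[250,100];u-=.37;v-=.37
    r=T[:3,:3]@np.array([(u-K[0,2])/K[0,0],(v-K[1,2])/K[1,1],1]);return (T[:3,3]+r*(z-T[2,3])/r[2])[:2]
ang=lambda a,b:np.arctan2(*(b-a)[::-1])
h=pl((257,327),109);l1,l2=pl((145,237),110),pl((161,427),110);e1,e2,e3=pl((113,187),81),pl((138,428),81),pl((370,169),81)
print('hole',h,'len',np.linalg.norm(l1-l2),np.linalg.norm(e1-e2),np.linalg.norm(e1-e3))
print('dir lug',ang(l1,l2)+np.pi/2,ang(l1,pl((415,222),110)),ang(l2,pl((420,415),110)),'ear',ang(e1,e2)+np.pi/2,ang(e1,e3))
d=lambda t:np.array([np.cos(t),np.sin(t)])
for t in(1.62,1.635):print((l1+l2)/2+25*d(t),(e1+e2)/2+35*d(t))
E
```

```text
hole [ 568.43385302 -140.2138495 ] len 50.19565764836398 69.3482476578551 69.12317292213739
dir lug 1.62038514451622 1.6198970625363693 1.6130636903396927 ear 1.632504611038797 1.6335004972536473
[ 568.71008705 -141.60217082] [ 569.83060527 -141.43930611]
[ 568.33569326 -141.6234231 ] [ 569.30645398 -141.46905931]
```

The residual is about 1 mm, well inside the chamfer and taper margins. Next I go to the long pin.

```bash
python3 -m jog '{"delta_pos":[[0.0066,0.0413,-0.001],[0.0066,0.0413,-0.001],[0.0066,0.0413,-0.001],[0.0066,0.0413,-0.001],[0.0066,0.0413,-0.001],[0.0066,0.0413,-0.001],[0.0066,0.0413,-0.001],[0.0066,0.0413,-0.001],[0.0066,0.0413,-0.001],[0.0066,0.0413,-0.001],[0.0066,0.0413,0],[0.0066,0.0413,0]],"rotation":[[0,0,0],[0,0,0],[0,0,0],[0,0,0],[0,0,0],[0,0,0],[0,0,0],[0,0,0],[0,0,0],[0,0,0],[0,0,0],[0,0,0]]}'
python3 -m jog '{"delta_pos":[[0,0,0],[0,0,0]],"rotation":[[0,0,3],[0,0,0]]}'
python3 - <<'E'
from h import *
p,d,K,T,o=wrist();np.savez('w6.npz',p=p,d=d,K=K,T=T);print(o['eef_pos'],o['tool_rot'],o['force'])
cv2.imwrite('pics/w6.png',p[:,:,::-1])
W=cloud(d,K,T);
for z0,z1,n in((142,153,'long'),(102,113,'short'),(50,60,'block')):
    m=(W[...,2]>z0)&(W[...,2]<z1)&(abs(W[...,0]-530)<100)&(abs(W[...,1]-350)<55)
    q=W[m]; 
    if n!='block': 
        x0=488 if n=='long' else 578
        q=q[(abs(q[:,0]-x0)<25)&(abs(q[:,1]-353)<25)]
    print(n,len(q),q.mean(0),cv2.minAreaRect(q[:,:2].astype(np.float32)))
E
```

```text
time: 17.4
eef_pos: [489.4, 354.3, 240.1]
tool_rot: [3.141, -0.001, 3.136]
force: [0.4, -1.0, -0.5]
opening: 85.3
time: 17.6
eef_pos: [489.4, 353.7, 239.5]
tool_rot: [3.142, -0.002, 3.085]
force: [-0.3, -0.3, 1.3]
opening: 85.3
[489.4179131  353.68298341 239.50269774] [ 3.14154232e+00 -1.72168379e-03  3.08508335e+00] [-0.32487242 -0.31647411  1.29514695]
long 891 [486.20767579 358.44703185 145.49548606] ((486.9646301269531, 358.65692138671875), (23.82864761352539, 29.2927303314209), 86.3790512084961)
short 547 [575.33638883 352.68766467 105.36990058] ((576.2023315429688, 352.9615783691406), (23.84477996826172, 28.99214744567871), 86.27408599853516)
block 4486 [521.05603583 355.85326667  53.87159588] ((532.1507568359375, 355.54534912109375), (60.129024505615234, 159.96017456054688), 86.4630126953125)
```

View pics/w6.png

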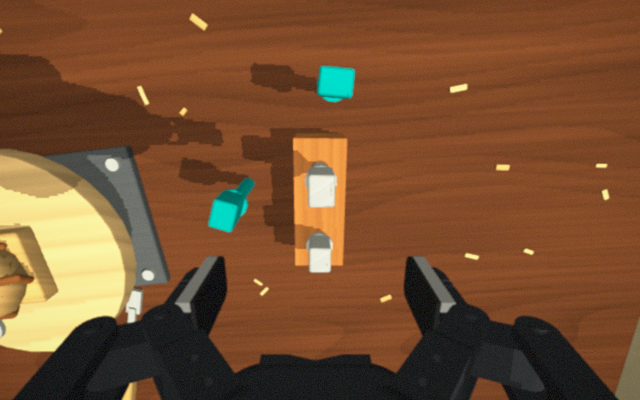

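The view shows the long pin's grip at about (321,185), between the fingers, with clear room either side. I grip slightly above its middle to keep the fingertips off the collar.

```bash
python3 -m jog '{"delta_pos":[[0.0027,0.0047,0.01],[0,0,0.022],[0,0,0.022],[0,0,0.022],[0,0,0.022],[0,0,0.016],[0,0,0.009],[0,0,0],[0,0,0]],"rotation":[[0,0,0.3],[0,0,0],[0,0,0],[0,0,0],[0,0,0],[0,0,0],[0,0,0],[0,0,0],[0,0,0]]}'
python3 -c "
from h import *
goto([487,358.6,115],3.079)"
```

```text
time: 18.55
eef_pos: [487.6, 357.4, 117.8]
tool_rot: [3.14, -0.0, 3.08]
force: [0.3, -0.3, -0.5]
opening: 85.3
rotvec deg (tool) [ 0.07 -0.03  0.07]
shift now-frame mm [0.7 1.2 2.8]  goal-frame [0.7 1.2 2.8] world [-0.6  1.2 -2.8] q [0.63 0.2  0.13 1.5  0.   0.69]
```

```bash
python3 -m jog '{"delta_pos":[[0.0007,0.0012,0.0025],[0,0,0],[0,0,0],[0,0,0],[0,0,0],[0,0,0],[0,0,0],[0,0,0],[0,0,0],[0,0,0],[0,0,0],[0,0,0]],"rotation":[[0,0,0],[0,0,0],[0,0,0],[0,0,0],[0,0,0],[0,0,0],[0,0,0],[0,0,0],[0,0,0],[0,0,0],[0,0,0],[0,0,0]]}' 0
python3 -c "
from h import *
goto([487,358.6,115],3.079);print(robot.get_obs()['force'],robot.get_obs()['wrist_torque'])"
```

```text
time: 19.75
eef_pos: [486.9, 358.9, 115.1]
tool_rot: [3.14, -0.0, 3.081]
force: [-0.7, 0.3, 5.3]
opening: 22.3
rotvec deg (tool) [ 0.07 -0.02  0.1 ]
shift now-frame mm [-0.1 -0.3  0.1]  goal-frame [-0.1 -0.3  0.1] world [ 0.1 -0.3 -0.1] q [0.63 0.2  0.12 1.49 0.   0.7 ]
[-0.71426131  0.32603861  5.32928663] [0.02422039 0.04307274 0.03169248]
```

```bash
python3 -m jog '{"delta_pos":[[0,0,-0.005],[0,0,-0.01],[0,0,-0.015],[0,0,-0.02],[0,0,-0.02],[0,0,-0.02],[0,0,-0.02],[0,0,-0.02],[0,0,-0.02],[0,0,-0.02],[0,0,-0.02],[0,0,0]],"rotation":[[0,0,0],[0,0,0],[0,0,0],[0,0,0],[0,0,0],[0,0,0],[0,0,0],[0,0,0],[0,0,0],[0,0,0],[0,0,0],[0,0,0]]}'
python3 -c "
from h import *
goto([569,-141,305],3.14);print(robot.get_obs()['force'],robot.get_obs()['wrist_torque'])"
```

```text
time: 20.95
eef_pos: [487.2, 358.8, 307.4]
tool_rot: [3.139, 0.002, 3.081]
force: [-0.6, -0.1, -2.8]
opening: 22.5
rotvec deg (tool) [ 0.16  0.1  -3.4 ]
shift now-frame mm [-112.1 -493.9    1.2]  goal-frame [ -82.5 -499.7    2.4] world [  81.8 -499.8   -2.4] q [0.63 0.29 0.61 1.89 0.   0.7 ]
[-0.56299011 -0.08783689 -2.8279326 ] [ 0.06299339 -0.05660043  0.01259253]
```

```bash
python3 -m jog '{"delta_pos":[[-0.0093,-0.0412,0],[-0.0093,-0.0412,0],[-0.0093,-0.0412,0],[-0.0093,-0.0412,0],[-0.0093,-0.0412,0],[-0.0093,-0.0412,0],[-0.0093,-0.0412,0],[-0.0093,-0.0412,0],[-0.0093,-0.0412,0],[-0.0093,-0.0412,0],[-0.0093,-0.0412,0],[-0.0093,-0.0412,0]],"rotation":[[0,0,0],[0,0,0],[0,0,0],[0,0,0],[0,0,0],[0,0,0],[0,0,0],[0,0,0],[0,0,0],[0,0,0],[0,0,0],[0,0,0]]}'
python3 -m jog '{"delta_pos":[[0,0,0.02],[0,0,0.02],[0,0,0.02],[0,0,0.015],[0,0,0]],"rotation":[[0,0,0],[0,0,0],[0,0,0],[0,0,0],[0,0,0]]}'
python3 - <<'E'
from h import *
goto([569,-141,221],3.08,)
p,d,K,T,o=wrist();np.savez('w7.npz',p=p,d=d,K=K,T=T)
cv2.imwrite('pics/w7.png',cv2.resize(p[100:400,160:480,::-1],None,fx=2,fy=2,interpolation=2))
E
```

```text
time: 22.15
eef_pos: [567.9, -143.4, 303.1]
tool_rot: [3.141, -0.002, 3.081]
force: [1.1, 0.2, -3.8]
opening: 21.9
time: 22.65
eef_pos: [566.9, -141.4, 225.8]
tool_rot: [3.14, -0.006, 3.08]
force: [0.8, 0.8, -3.7]
opening: 22.1
rotvec deg (tool) [ 0.09 -0.35  0.03]
shift now-frame mm [-2.1  0.5  4.8]  goal-frame [-2.1  0.5  4.8] world [ 2.1  0.4 -4.8] q [-0.24  0.19  0.32  1.71  0.   -0.18]
```

View pics/w7.png

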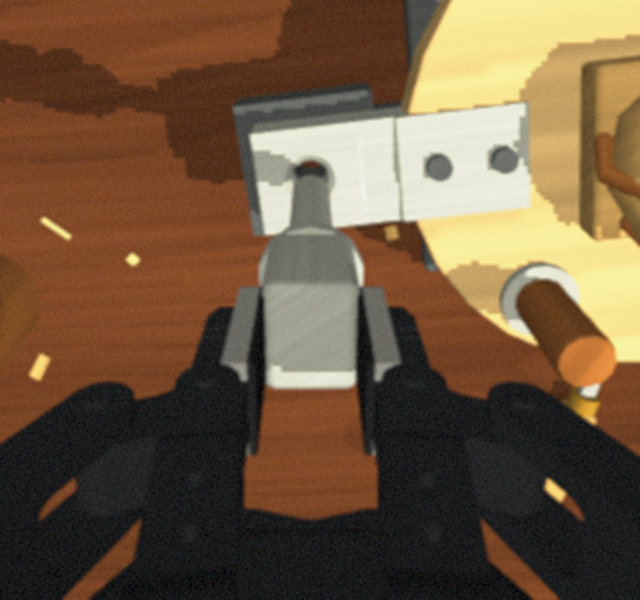

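```bash
python3 - <<'E'
from h import *
f=np.load('w7.npz');K,T=f['K'],f['T'];o=robot.get_obs()
def pr(P):
    c=np.linalg.inv(T)@np.r_[P,1];q=K@c[:3];return (q[:2]/q[2]-[160,100])*2
TT=ToolT(o)
for z in(-5,10,88,100):print(z,pr((TT@[0,0,z,1])[:3]))
print('hole',pr([569,-141,110]),pr([567,-141,110]),pr([569,-139,110]))
E
```

```text
-5 [310.05870438 293.72284785]
10 [310.06178178 271.23168602]
88 [310.07236817 193.86129825]
100 [310.07348572 185.69373928]
hole [310.89725103 179.36516396] [310.63802026 175.27514056] [315.14085445 179.11327549]
```

```bash
python3 -m jog '{"delta_pos":[[-0.0018,0.0013,0],[0,0,0],[0,0,0.004],[0,0,0.004],[0,0,0.004],[0,0,0.003],[0,0,0.003],[0,0,0.003],[0,0,0.003],[0,0,0]],"rotation":[[0,-0.35,0],[0,0,0],[0,0,0],[0,0,0],[0,0,0],[0,0,0],[0,0,0],[0,0,0],[0,0,0],[0,0,0]]}'
python3 -c "
from h import *
goto([568.8,-140.2,200],3.08);print(robot.get_obs()['wrist_torque'])"
```

```text
time: 23.7
eef_pos: [570.0, -140.4, 204.7]
tool_rot: [3.141, 0.004, 3.081]
force: [-0.0, 1.2, -4.2]
opening: 22.3
rotvec deg (tool) [0.04 0.25 0.04]
shift now-frame mm [1.2 0.1 4.7]  goal-frame [1.2 0.1 4.7] world [-1.2  0.2 -4.7] q [-0.24  0.17  0.26  1.65  0.   -0.18]
[ 0.04173847 -0.0066552   0.01162119]
```

```bash
python3 -m jog '{"delta_pos":[[0.0008,0,0.003],[0,0,0.003],[0,0,0.003],[0,0,0.003],[0,0,0.003],[0,0,0.003],[0,0,0]],"rotation":[[0,0.2,0],[0,0,0],[0,0,0],[0,0,0],[0,0,0],[0,0,0],[0,0,0]]}'
python3 -c "
from h import *
goto([568.8,-140.2,186],3.08);print(robot.get_obs()['wrist_torque'])"
```

```text
time: 24.4
eef_pos: [569.2, -140.4, 186.6]
tool_rot: [3.141, 0.001, 3.081]
force: [-1.2, -1.8, -4.2]
opening: 21.9
rotvec deg (tool) [0.03 0.05 0.03]
shift now-frame mm [0.4 0.2 0.6]  goal-frame [0.4 0.2 0.6] world [-0.4  0.2 -0.6] q [-0.24  0.17  0.22  1.62  0.   -0.18]
[-0.4182363   0.16227786 -0.00714777]
```

Now through the ear (chamfer starts at 81 mm).

```bash
python3 -m jog '{"delta_pos":[[0,0,0.003],[0,0,0.003],[0,0,0.003],[0,0,0.003],[0,0,0.003],[0,0,0.003],[0,0,0]],"rotation":[[0,0,0],[0,0,0],[0,0,0],[0,0,0],[0,0,0],[0,0,0],[0,0,0]]}'
python3 -c "
from h import *
goto([568.8,-140.2,120],3.08);print(robot.get_obs()['wrist_torque'])"
```

```text
time: 25.1
eef_pos: [569.2, -140.3, 168.5]
tool_rot: [3.141, 0.001, 3.081]
force: [-0.4, -1.5, -3.7]
opening: 22.3
rotvec deg (tool) [0.05 0.05 0.04]
shift now-frame mm [ 0.5  0.  48.5]  goal-frame [ 0.4  0.1 48.5] world [ -0.4   0.1 -48.5] q [-0.24  0.16  0.18  1.59  0.   -0.18]
[-0.48206506  0.14698386  0.02862506]
```

```bash
python3 -m jog '{"delta_pos":[[0,0,0.004],[0,0,0.004],[0,0,0.004],[0,0,0.004],[0,0,0.004],[0,0,0.004],[0,0,0.004],[0,0,0.004],[0,0,0.004],[0,0,0.004],[0,0,0.004],[0,0,0]],"rotation":[[0,0,0],[0,0,0],[0,0,0],[0,0,0],[0,0,0],[0,0,0],[0,0,0],[0,0,0],[0,0,0],[0,0,0],[0,0,0],[0,0,0]]}'
python3 -m jog '{"delta_pos":[[0,0,0.001],[0,0,0.001],[0,0,0.001],[0,0,0]],"rotation":[[0,0,0],[0,0,0],[0,0,0],[0,0,0]]}'
```

```text
time: 26.3
eef_pos: [569.3, -140.3, 124.4]
tool_rot: [3.141, 0.001, 3.081]
force: [-0.2, -2.7, -3.5]
opening: 22.2
time: 26.7
eef_pos: [569.5, -140.4, 122.2]
tool_rot: [3.141, 0.002, 3.081]
force: [-1.0, -2.7, -2.3]
opening: 22.2
```

```bash
python3 -m jog '{"delta_pos":[[0,0,0.001],[0,0,0.001],[0,0,0.001],[0,0,0]],"rotation":[[0,0,0],[0,0,0],[0,0,0],[0,0,0]]}'
```

```text
time: 27.1
eef_pos: [569.8, -140.4, 120.2]
tool_rot: [3.141, 0.003, 3.081]
force: [-3.3, -1.7, 5.5]
opening: 22.5
```

The collar is in contact at the expected height. I release and retreat upward.

```bash
python3 -m jog '{"delta_pos":[[0,0,0.001],[0,0,0],[0,0,0],[0,0,0]],"rotation":[[0,0,0],[0,0,0],[0,0,0],[0,0,0]]}'
python3 -m jog '{"delta_pos":[[0,0,0],[0,0,0],[0,0,0],[0,0,0],[0,0,0],[0,0,0],[0,0,-0.005],[0,0,-0.02],[0,0,-0.03],[0,0,-0.04],[0,0,-0.03],[0,0,0]],"rotation":[[0,0,0],[0,0,0],[0,0,0],[0,0,0],[0,0,0],[0,0,0],[0,0,0],[0,0,0],[0,0,0],[0,0,0],[0,0,0],[0,0,0]]}' 1
python3 - <<'E'
from h import *
p,d,K,T,o=wrist();np.savez('w8.npz',p=p,d=d,K=K,T=T)
W=cloud(d,K,T);q=W[(abs(W[...,0]-569)<25)&(abs(W[...,1]+141)<25)&(W[...,2]>135)];print(len(q),np.median(q,0),cv2.minAreaRect(q[:,:2].astype(np.float32)))
s,_=robot.capture('scene');b=np.zeros((400,800,3),np.uint8);b[:250,:400]=cv2.resize(p,(400,250))[:,:,::-1];b[:400,400:]=cv2.resize(s[140:260,240:360,::-1],(400,400),interpolation=2);cv2.imwrite('pics/f.png',b)
E
```

```text
time: 27.5
eef_pos: [570.0, -140.4, 120.2]
tool_rot: [3.141, 0.004, 3.081]
force: [-3.9, -2.6, 10.9]
opening: 22.2
time: 28.7
eef_pos: [570.5, -140.7, 248.4]
tool_rot: [-3.141, 0.009, 3.081]
force: [0.3, 0.6, 0.3]
opening: 85.0
9682 [ 558.62420356 -141.57079024  351.48060645] ((566.7228393554688, -141.691650390625), (50.107460021972656, 35.90407943725586), 87.15414428710938)
```

View pics/f.png

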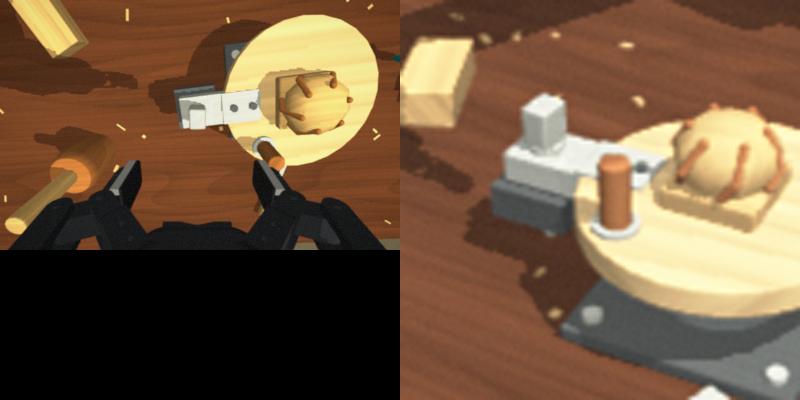

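```bash
python3 - <<'E'
from h import *
f=np.load('w8.npz');W=cloud(f['d'],f['K'],f['T']);q=W[(abs(W[...,0]-569)<25)&(abs(W[...,1]+141)<25)&(W[...,2]>143)&(W[...,2]<175)];print(len(q),np.median(q,0))
print(robot.get_obs()['force'],robot.hand_in())
E
```

```text
896 [ 568.66705841 -140.76891085  150.63845879]
the job is handed in; nothing more can be done
[-0.6692691   0.91971559 -0.90824891] None
```

The job is done and handed in at about 29 s of the 67 s allowed. The long pin stands through the lug and the ear, with its collar resting on the lug.

- **Turntable:** I turned it by the post about 0.6 rad. A wrist-camera check showed it a few millimetres short, so I re-gripped the post and corrected. The remaining lug-to-ear offset then measured about 1 mm.
- **Pin:** I took the grey pin at the robot-side end of the block, which stands 40 mm taller than the other. It went down through both holes with little resistance. I pressed lightly until the collar made contact (measured force up to 11 N), then released and backed away.
- **Last checks:** The pin top reads 150.6 mm, against 152 mm expected when seated; the wrist camera also read the pin about 1.5 mm low before I picked it up. The pin is at (568.7, −140.8), the last picture shows it upright, and the gripper is clear with no contact force. The mallet and offcut look undisturbed in it. I did not re-check the gouge or the short pin at the end, but nothing came near them.
- **Slips on the way:** One wrist turn ran into a joint limit, which carried the tool well off its position and tilted it about 11°. One sideways move went the wrong way. Neither touched anything, and I corrected both.

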